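# Thread the copper electrode through the electrode stand

### The job

Take the copper electrode with the red cap out of the wooden rack and thread it, tip first, down through the holes of both white guide plates of the electrode stand. Keep hold of it until its collar is down on, or almost on, the upper plate, then let go so that it hangs there upright. Leave the black-capped and the blue-capped electrode in the rack as they are.

Things in the scene. Friction and masses are not known exactly. Their poses are not given: they have to be found in the camera images.
- electrode_red: Copper electrode, red cap, 90 g, upright in one of the rack's 3 holes (which one varies). Rod 10 mm diameter, 105 mm long, below a flat collar (44 mm diameter, 5 mm thick); above it a round cap to grip, 22 mm diameter, 55 mm tall. Origin: on the axis at the collar's underside, resting on the rack's shelf, 115 mm above the worktop; +z up the axis: cap from z = +5 to +60 mm, rod tip at z = -105 mm.
- stand: Fixed stand: dark base 90 x 130 x 8 mm, two steel columns (at y = -47, +47 mm) carrying two level white plates 70 (x) x 120 (y) x 8 mm, each with a 26 mm hole at its centre. Origin: centre of the base's underside, straight below both holes; z up. Plate tops at z = 73 and 130 mm; only two 3 mm screw heads over the columns stand higher. The seated rod ends above the glass dish on the base.
- electrode_black: Graphite electrode, black cap, same shape, size and origin as the red one, in another hole of the rack; leave it alone. Rack: fixed, wooden, 80 x 270 mm, shelf 12 mm thick, its top 115 mm above the worktop. Three 18 mm holes in a straight row, 80 mm apart; the row runs within 15 degrees of y. Electrodes pull straight up, free after 105 mm; to pass over standing caps (tops at 175 mm) carry the rod tip higher.
- electrode_blue: Zinc electrode, grey rod, blue cap, same shape, size and origin as the red one, upright in the remaining hole of the same row; leave it alone.

How it is judged:
On the way:
1. the red-capped electrode, still held by the fingers, is through both plates with its collar less than 30 mm above the upper plate (horizontal distance between electrode_red and stand below 0.013 m and angle between the z axis of electrode_red and the z axis of stand, either way round below 0.17 rad and z of electrode_red in the frame of stand between 0.12 and 0.16 m and contact force between the fingers and electrode_red above 0.5 N), for 0.1 s.
At the end, for the whole second after the job is handed in: The red-capped electrode hangs released and still through both guide plates: collar underside within 8 mm of the upper plate's top, axis within 13 mm of the holes' and 10 degrees of upright. The other two electrodes are within 25 mm of where they stood (horizontal distance between electrode_red and stand below 0.013 m and angle between the z axis of electrode_red and the z axis of stand, either way round below 0.17 rad and z of electrode_red in the frame of stand between 0.12 and 0.138 m and linear speed of electrode_red below 0.03 m/s and contact force between the fingers and electrode_red below 0.1 N and distance of each of electrode_black, electrode_blue from where it was at the start of the episode below 0.025 m); the robot touches nothing.
It fails at once if the black-capped electrode is moved by more than 25 mm (distance of electrode_black from where it was at the start of the episode above 0.025 m).
It fails at once if the blue-capped electrode is moved by more than 25 mm (distance of electrode_blue from where it was at the start of the episode above 0.025 m).
It also fails if it takes over 42 s, if anything falls off the work surface, if the arm or the gripper's body presses on something with over 40 N, if the wrist force passes 120 N, or if a joint passes its speed limit or range.

### The arm

A 6-joint arm with a two-finger parallel gripper is mounted at the origin on a cart in front of the work surface, level with it; the furniture and walls round the work are solid. World frame = base frame: x ahead of the robot, y to its left, z up, the work surface at z = 0. Lengths are in m, angles in rad, forces in N, time in s.
With the tool pointing down it reaches from about 0.275 to 0.85 m from the base axis. Payload 5.2 kg.
Tool frame: the origin (TCP) lies between the finger pads; the fingertips stand 22 mm ahead of it and the grasp point (between the pads) lies 3 mm ahead of it (bot.tip_reach is the distance from the TCP to the fingertips, in m); z points along the fingers, y is the line along which they close (so a half turn about z gives the same grasp; the last joint's range is limited). The gripper opens to 85 mm and grips with 20 to 120 N. Pads are 22 mm wide; open, the fingers measure 114 mm over their backs; the gripper's body (76 mm by 85 mm) begins 54 mm behind the grasp point. The pads swing forward as they close: fully open they stand 13 mm farther back than shut.
Start: joints at [-1.428, 0.259, 1.535, -0, 1.348, -0.203], TCP at [0.186, -0.517, 0.253] pointing down, gripper open.
Joint ranges: [-3.14, 3.14], [-0.91, 2.08], [0.19, 2.58], [-1.22, 4.36], [0.22, 2.71], [-3.12, 3.12]. Speed limits (rad/s): [2.57, 2.57, 3.14, 3.14, 3.14, 3.14].

### API

Orientations are given as [roll, pitch, yaw] about the fixed x, y, z axes, in that order (R = Rz(yaw) Ry(pitch) Rx(roll)).
In Python, from bench import sensors, optics, bot, spotter gives the robot as it stands. The module is installed in compiled form; this text tells all that it offers.
- The arm moves only by the shell command python3 -m inch 'ROWS' [FORCE]. ROWS is JSON, one flat list of numbers, 7 for each row, row after row: the shift along the world's x, y, z in m, then the turn, a rotation vector about the world's x, y, z in rad, then the opening, from -1 (shut) to 1 (fully open). A call has 1 to 12 rows; each row shifts and turns the commanded pose from where the row before left it; what a row does not reach is not made up. A row lasts 1/12 s, in which the tool goes at most 41.7 mm and 7.16 degrees, less where a joint would pass 70% of its speed; a pose out of reach is approached as far as the arm can. A call is refused whole if a number of a shift passes 0.0417 or a number of a turn 0.125, either way. A call with a gripper value outside its range is refused whole. The fingers move at their own pace and stop on an object; FORCE is the grip in N (left out, the last holds). Time passes only in rows, so rows that do not move let the fingers close. It gives the time, the measured TCP pose, the force, the opening and the grip force at its end, in the units of the state.
- sensors.observe(): the state, without advancing time (a new reading comes with each control period).
- optics.camera(name): name is "scene" or "top"; returns a dict with "pixels" (384x512x3 uint8, red, green, blue), "range_z" (384x512 float32, m along the optical axis (not along the pixel's ray), 0 where there is no reading), "fx", "fy", "cx", "cy" (pixels), "extrinsics" (4x4, takes a point from world to camera coordinates). Camera axes: x right, y down, z forward; pixel columns grow to the right and rows downward; lengths in m; the calibration is good to about 2 mm. A picture is of the moment at which its call begins.
- bot.job_done(): hands the job in; it is judged then, once.
Trained networks look in the newest picture that a camera, given by its name, has taken for a name from the list of things; names that differ only in an ending like _2 or _b are one class to them, and where a whole thing is asked for, a point or a joint stands for the part that bears it (a point fixed in the world has none). Each returns a list of dicts, best first, with "score" (0 to 1); they miss things now and then, are a little off and sometimes report something else, mostly with a low value. They report only what shows in the picture. A call takes as long as a camera call.
- spotter.masks_of(camera, name): "region" (384x512 bool, what is visible of it) and "bbox" ([left, top, right, bottom] in pixels, round what is visible of it).
The state is a dict: "clock": time; "joint_positions": joint angles; "qd": joint speeds; "effort": joint torques, N m; "tool_pos": TCP position; "eef_rot": TCP orientation; "contact_force": force on the tool from outside, world axes, zero at the start; "moment": the same for the moment, N m; "opening": opening from 0.0 (shut) to 1.0 (fully open); "finger_force": force on a finger pad.
Only numpy, scipy, OpenCV 4.12 (cv2) and the standard library are available. Lean on these libraries where they do the work, as an engineer would, in place of code of your own. Each camera call takes 0.05 s, during which the arm holds its last target. There are 200 camera calls.

## Working session

There is one attempt and no reset: what is moved stays moved. The work goes in short steps, Python scripts to look and compute and a shell command to move; the robot and the scene stay as the last step left them, time stands still between calls to the robot, and variables do not carry over. Pictures are saved under pics/ and viewed, at most 10 in all, crops included, and the job is handed in when it is done.

```bash
mkdir -p pics; cat > h.py <<'E'
import numpy as np, cv2
from bench import sensors, optics, bot, spotter
def pts(c,m):
    v,u=np.nonzero(m&(c["range_z"]>0)); z=c["range_z"][v,u]
    p=np.c_[(u-c["cx"])*z/c["fx"],(v-c["cy"])*z/c["fy"],z,np.ones(len(z))]
    return (p@np.linalg.inv(c["extrinsics"]).T)[:,:3]
E
python3 - <<'E'
from h import *
ims=[]
for n in("top","scene"):
    c=optics.camera(n); im=c["pixels"][...,::-1].copy()
    print(n,np.linalg.inv(c["extrinsics"])[:3,3].round(3))
    for k in("electrode_red","electrode_black","electrode_blue","stand"):
        for d in spotter.masks_of(n,k)[:2]:
            p=pts(c,d["region"]); print(k,round(d["score"],2),d["bbox"],len(p))
            if len(p)<5: continue
            print("  min",p.min(0).round(3),"max",p.max(0).round(3))
            for lo,hi in((.168,.182),(.113,.125),(.125,.135)):
                q=p[(p[:,2]>lo)&(p[:,2]<hi)]
                if len(q)>5: print("  ",lo,len(q),"med",np.median(q,0).round(4),"mid",((q.min(0)+q.max(0))/2).round(4))
    cv2.imwrite(f"pics/{n}.png",im)
print(sensors.observe())
E
```

```text
top [0.396 0.025 0.97 ]
electrode_red 0.79 [175.8, 173.3, 193.7, 194.7] 367
  min [0.522 0.165 0.114] max [0.564 0.207 0.18 ]
   0.168 101 med [0.5427 0.1853 0.1758] mid [0.5431 0.1855 0.174 ]
   0.113 206 med [0.5369 0.1794 0.1207] mid [0.5433 0.1864 0.1197]
   0.125 13 med [0.5349 0.1796 0.1298] mid [0.5401 0.1837 0.1289]
electrode_black 0.93 [211.8, 171.4, 234.2, 189.8] 328
  min [0.534 0.086 0.114] max [0.574 0.127 0.179]
   0.168 93 med [0.5539 0.1059 0.1758] mid [0.5537 0.1067 0.1741]
   0.113 189 med [0.5482 0.0992 0.1209] mid [0.5542 0.1067 0.1195]
   0.125 10 med [0.5461 0.1063 0.1301] mid [0.547  0.1066 0.1299]
stand 0.8 [323.7, 167.6, 401.5, 224.7] 3001
  min [ 0.478 -0.275 -0.003] max [ 0.609 -0.108  0.137]
   0.113 14 med [ 0.5129 -0.1283  0.1242] mid [ 0.518  -0.1699  0.1224]
   0.125 1987 med [ 0.5343 -0.1788  0.1308] mid [ 0.5346 -0.1789  0.1301]
scene [0.04  0.758 0.693]
electrode_red 0.82 [206.1, 189.8, 225.3, 254.2] 475
  min [0.522 0.164 0.007] max [0.572 0.208 0.178]
   0.168 79 med [0.5412 0.1898 0.1752] mid [0.5424 0.1878 0.1733]
   0.113 157 med [0.5364 0.1942
[... 937 characters left out ...]
0.179   0.1299]
{'clock': 0.5, 'joint_positions': array([-1.42780666e+00,  2.58606387e-01,  1.53503894e+00, -1.01557967e-05,
        1.34802431e+00, -2.02838313e-01]), 'qd': array([-0.00078587,  0.00100495,  0.00054765,  0.00077271, -0.00164642,
        0.00071512]), 'effort': array([-2.42353737e-03, -4.45531940e+01, -2.90649676e+01, -5.76293442e-04,
        2.08280471e-03, -3.06922146e-06]), 'tool_pos': array([ 0.18643255, -0.51741528,  0.25329064]), 'eef_rot': array([-3.14151526e+00, -5.80594320e-06,  3.45830223e-01]), 'contact_force': array([-0.40813314, -0.01951043, -0.43409872]), 'moment': array([-0.02286005, -0.01083461,  0.01836718]), 'finger_force': 0.0, 'opening': 0.995181774150695}
```

View pics/top.png

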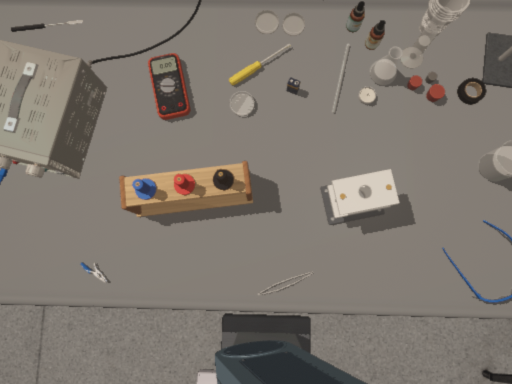

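View pics/scene.png

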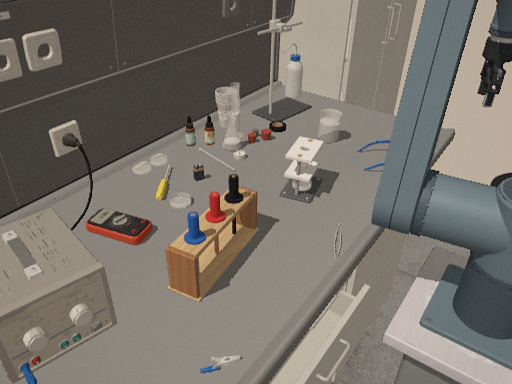

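Top view: blue (145,188), red (184,183) and black (222,179) stand in the rack, and the stand's hole is at about (363,193). The scene view gives the same order. Red is at about (0.5425, 0.187) and the stand at about (0.534, -0.179). The measured heights (0.176 cap tops, 0.131 plate) match the given ones. I'll grip across the row at yaw ≈ 1.72.

```bash
python3 -m inch '[0.015,0.03,0,0,0,0.114,1, 0.015,0.03,0,0,0,0.114,1, 0.015,0.03,0,0,0,0.114,1, 0.015,0.03,0,0,0,0.114,1, 0.015,0.03,0,0,0,0.114,1, 0.015,0.03,0,0,0,0.114,1, 0.015,0.03,0,0,0,0.114,1, 0.015,0.03,0,0,0,0.114,1, 0.015,0.03,0,0,0,0.114,1, 0.015,0.03,0,0,0,0.114,1, 0.015,0.03,0,0,0,0.114,1, 0.015,0.03,0,0,0,0.114,1]'
python3 - <<'E'
from h import *
c=optics.camera("top")
d=spotter.masks_of("top","stand")[0]
p=pts(c,d["region"]); q=p[(p[:,2]>.125)&(p[:,2]<.136)]
print(cv2.minAreaRect(q[:,:2].astype(np.float32)))
# hole: low points inside the plate
w=pts(c,c["range_z"]>0); h=w[(w[:,2]<.12)&(np.hypot(w[:,0]-.534,w[:,1]+.179)<.02)]
print(len(h),h.min(0),h.max(0),sensors.observe()["eef_rot"])
E
```

```text
clock: 1.5
tool_pos: [0.3669, -0.1559, 0.2536]
eef_rot: [3.141, 0.001, 1.719]
contact_force: [0.8, -0.4, -0.1]
opening: 0.999
finger_force: 0.0
((0.5348186492919922, -0.17880280315876007), (0.07050197571516037, 0.12053569406270981), 12.770082473754883)
50 [ 0.5316775  -0.19863064  0.06448557] [ 0.55328197 -0.18046613  0.07841113] [ 3.14027507e+00 -1.19744819e-03  1.72262272e+00]
```

```bash
python3 -m inch '[0.0146,0.0286,0,0,0,0,1, 0.0146,0.0286,0,0,0,0,1, 0.0146,0.0286,0,0,0,0,1, 0.0146,0.0286,0,0,0,0,1, 0.0146,0.0286,0,0,0,0,1, 0.0146,0.0286,0,0,0,0,1, 0.0146,0.0286,0,0,0,0,1, 0.0146,0.0286,0,0,0,0,1, 0.0146,0.0286,0,0,0,0,1, 0.0146,0.0286,0,0,0,0,1, 0.0146,0.0286,0,0,0,0,1, 0.0146,0.0286,0,0,0,0,1]'; python3 -m inch '[0,0,0,0,0,0,1, 0,0,0,0,0,0,1]'
```

```text
clock: 2.6
tool_pos: [0.5426, 0.1863, 0.2533]
eef_rot: [3.141, 0.001, 1.712]
contact_force: [1.1, -1.2, -0.9]
opening: 1.005
finger_force: 0.0
clock: 2.77
tool_pos: [0.5422, 0.1861, 0.2526]
eef_rot: [-3.141, 0.0, 1.715]
contact_force: [0.2, -1.3, 0.4]
opening: 0.998
finger_force: 0.0
```

Now down 0.1 m, then close.

```bash
python3 -m inch '[0,0.001,-0.02,0,0,0,1, 0,0,-0.02,0,0,0,1, 0,0,-0.02,0,0,0,1, 0,0,-0.02,0,0,0,1, 0,0,-0.02,0,0,0,1, 0,0,0,0,0,0,1]'; python3 -m inch '[0,0,0,0,0,0,-1, 0,0,0,0,0,0,-1, 0,0,0,0,0,0,-1, 0,0,0,0,0,0,-1, 0,0,0,0,0,0,-1, 0,0,0,0,0,0,-1, 0,0,0,0,0,0,-1, 0,0,0,0,0,0,-1, 0,0,0,0,0,0,-1, 0,0,0,0,0,0,-1]' 60
```

```text
clock: 3.27
tool_pos: [0.5389, 0.1844, 0.1495]
eef_rot: [-3.134, 0.001, 1.711]
contact_force: [-0.0, -0.0, -0.2]
opening: 0.998
finger_force: 0.0
clock: 4.1
tool_pos: [0.5423, 0.1868, 0.1545]
eef_rot: [3.14, 0.0, 1.714]
contact_force: [-1.2, -0.6, 6.0]
opening: 0.241
finger_force: 58.4
```

```bash
python3 -m inch '[0,0,0.01,0,0,0,-1, 0,0,0.018,0,0,0,-1, 0,0,0.018,0,0,0,-1, 0,0,0.018,0,0,0,-1, 0,0,0.018,0,0,0,-1, 0,0,0.018,0,0,0,-1, 0,0,0.018,0,0,0,-1, 0,0,0.018,0,0,0,-1, 0,0,0.018,0,0,0,-1, 0,0,0.018,0,0,0,-1, 0,0,0.018,0,0,0,-1, 0,0,0.01,0,0,0,-1]'
python3 -m inch '[0,0,0,0,0,0,-1, 0,0,0,0,0,0,-1]'
python3 - <<'E'
from h import *
for n in("top","scene"):
    c=optics.camera(n); 
    cv2.imwrite(f"pics/lift_{n}.png",c["pixels"][...,::-1])
    for d in spotter.masks_of(n,"electrode_red")[:1]:
        p=pts(c,d["region"]); print(n,d["score"],d["bbox"],p.min(0).round(3),p.max(0).round(3))
        for lo in np.arange(.2,.36,.015):
            q=p[abs(p[:,2]-lo)<.0075]
            if len(q)>3: print(round(lo,3),len(q),q.min(0).round(4),q.max(0).round(4),np.median(q,0).round(4))
E
```

```text
clock: 5.1
tool_pos: [0.5418, 0.187, 0.3559]
eef_rot: [3.139, -0.0, 1.714]
contact_force: [-0.2, -0.3, -0.8]
opening: 0.241
finger_force: 58.7
clock: 5.27
tool_pos: [0.5416, 0.1868, 0.3533]
eef_rot: [3.141, -0.0, 1.714]
contact_force: [0.1, 1.8, -1.2]
opening: 0.241
finger_force: 58.8
top 0.67 [160.0, 149.8, 175.0, 179.0] [ 0.522  0.164 -0.   ] [0.644 0.253 0.407]
0.23 12 [0.537  0.1808 0.2242] [0.5422 0.1865 0.2364] [0.539  0.1826 0.2306]
0.245 12 [0.5369 0.1812 0.2388] [0.5451 0.1863 0.2524] [0.539  0.1826 0.2448]
0.26 5 [0.5369 0.1815 0.2525] [0.5425 0.1862 0.2579] [0.5385 0.1825 0.2546]
0.32 189 [0.5219 0.1642 0.3159] [0.5622 0.1844 0.3265] [0.5428 0.1734 0.3199]
0.335 23 [0.5329 0.1744 0.3281] [0.5531 0.1817 0.3422] [0.5412 0.1758 0.3365]
0.35 23 [0.5363 0.1748 0.3427] [0.5547 0.1812 0.3574] [0.5419 0.1762 0.3496]
scene 0.73 [202.4, 104.8, 224.9, 180.2] [ 0.519 -0.265 -0.001] [0.923 0.208 0.374]
0.215 19 [0.5355 0.1853 0.2137] [0.5434 0.1916 0.2224] [0.5385 0.1896 0.2186]
0.23 32 [0.5358 0.1843 0.2226] [0.544  0.1928 0.2369] [0.5381 0.189  0.2301]
0.245 31 [0.5356 0.1829 0.2378] [0.5429 0.1913 0.2516] [0.5383 0.1883 0.2448]
0.26 37 [0.535  0.1822 0.2525] [0.5448 0.1917 0.2669] [0.5384 0.189  0.2601]
0.275 33 [0.5356 0.1847 0.2679] [0.5442 0.1922 0.2824] [0.5385 0.1883 0.2746]
0.29 35 [0.536  0.1836 0.2826] [0.5426 0.1924 0.2968] [0.5385 0.1886 0.2906]
0.305 16 [0.5262 0.1839 0.2975] [0.543  0.1963 0.3122] [0.5374 0.1891 0.3014]
0.32 188 [0.5189 0.1676 0.3135] [0.5624 0.2083 0.3273] [0.5338 0.1938 0.3186]
0.335 58 [0.5219 0.1894 0.3278] [0.547  0.1981 0.342 ] [0.5378 0.1947 0.3344]
0.35 60 [0.5323 0.1897 0.343 ] [0.5523 0.1978 0.3574] [0.5385 0.1945 0.3505]
```

View pics/lift_scene.png

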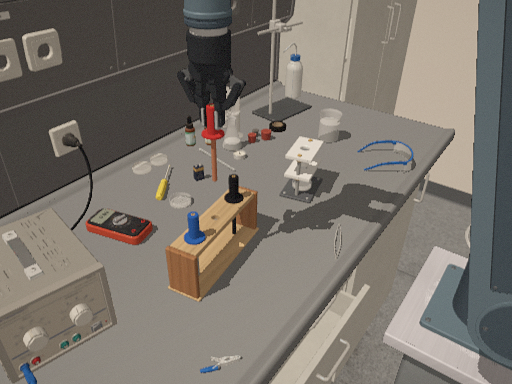

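The red electrode hangs upright from the gripper, with its tip at about (213,180). Blue and black are still in the rack. Its axis is at the TCP's xy. Next I carry it by (-0.007, -0.365).

```bash
python3 -m inch '[-0.0006,-0.02,0,0,0,0,-1, -0.0006,-0.033,0,0,0,0,-1, -0.0006,-0.033,0,0,0,0,-1, -0.0006,-0.033,0,0,0,0,-1, -0.0006,-0.033,0,0,0,0,-1, -0.0006,-0.033,0,0,0,0,-1, -0.0006,-0.033,0,0,0,0,-1, -0.0006,-0.033,0,0,0,0,-1, -0.0006,-0.033,0,0,0,0,-1, -0.0006,-0.033,0,0,0,0,-1, -0.0006,-0.033,0,0,0,0,-1, -0.0006,-0.015,0,0,0,0,-1]'
python3 -m inch '[0,0,0,0,0,0,-1, 0,0,0,0,0,0,-1, 0,0,0,0,0,0,-1]'
python3 - <<'E'
from h import *
c=optics.camera("scene"); cv2.imwrite("pics/over.png",cv2.resize(c["pixels"][60:240,180:420,::-1],None,fx=3,fy=3))
w=pts(c,c["range_z"]>0); w=w[(abs(w[:,0]-.535)<.03)&(abs(w[:,1]+.179)<.03)]
for z in np.arange(.2,.3,.02):
    q=w[abs(w[:,2]-z)<.01]; print(z.round(2),len(q),np.median(q,0) if len(q) else "")
print(sensors.observe()["tool_pos"])
E
```

```text
clock: 6.47
tool_pos: [0.5338, -0.182, 0.352]
eef_rot: [-3.14, 0.0, 1.711]
contact_force: [-0.5, -0.8, -0.9]
opening: 0.24
finger_force: 58.7
clock: 6.72
tool_pos: [0.5344, -0.1772, 0.3529]
eef_rot: [-3.141, -0.001, 1.714]
contact_force: [0.2, -0.5, -0.6]
opening: 0.246
finger_force: 58.7
0.2 0 
0.22 24 [ 0.53253045 -0.17512016  0.22038514]
0.24 30 [ 0.53297864 -0.17470782  0.24033874]
0.26 29 [ 0.53296037 -0.17524176  0.26042817]
0.28 31 [ 0.53316228 -0.17488487  0.28057443]
[ 0.53446501 -0.17687525  0.35312865]
```

View pics/over.png

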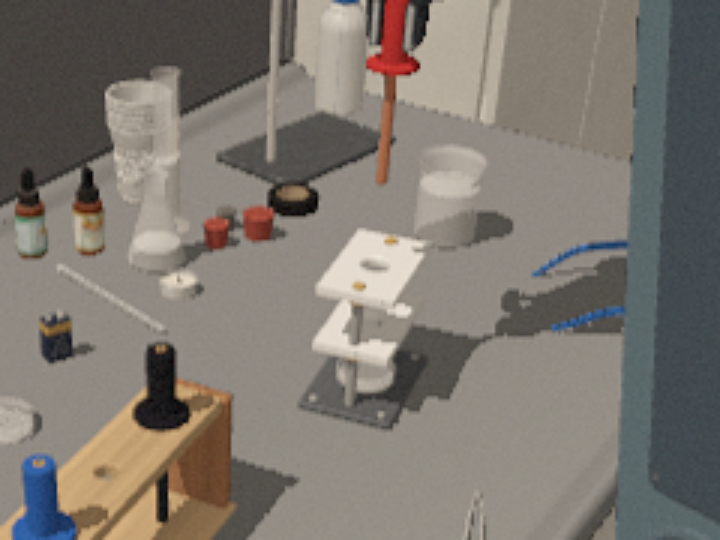

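The rod is upright, with its tip at crop (382,183), over the hole at (374,265). Its measured axis is about (0.535, -0.178), which is 1 mm or less off, so I'm lowering it in stages.

```bash
python3 -m inch '[0,-0.001,-0.015,0,0,0,-1, 0,0,-0.015,0,0,0,-1, 0,0,-0.015,0,0,0,-1, 0,0,-0.015,0,0,0,-1, 0,0,-0.015,0,0,0,-1, 0,0,-0.015,0,0,0,-1, 0,0,0,0,0,0,-1]'
python3 -m inch '[0,0,-0.01,0,0,0,-1, 0,0,-0.01,0,0,0,-1, 0,0,-0.01,0,0,0,-1, 0,0,-0.01,0,0,0,-1, 0,0,-0.01,0,0,0,-1, 0,0,-0.01,0,0,0,-1, 0,0,-0.01,0,0,0,-1, 0,0,0,0,0,0,-1, 0,0,0,0,0,0,-1]'
python3 - <<'E'
from h import *
c=optics.camera("scene"); cv2.imwrite("pics/in.png",cv2.resize(c["pixels"][90:220,220:380,::-1],None,fx=4,fy=4))
E
```

```text
clock: 7.35
tool_pos: [0.5332, -0.1767, 0.2604]
eef_rot: [-3.137, -0.004, 1.716]
contact_force: [-0.4, -0.4, -1.3]
opening: 0.245
finger_force: 58.8
clock: 8.1
tool_pos: [0.534, -0.1791, 0.1925]
eef_rot: [-3.14, -0.001, 1.714]
contact_force: [0.7, -1.0, -1.8]
opening: 0.24
finger_force: 58.8
```

View pics/in.png

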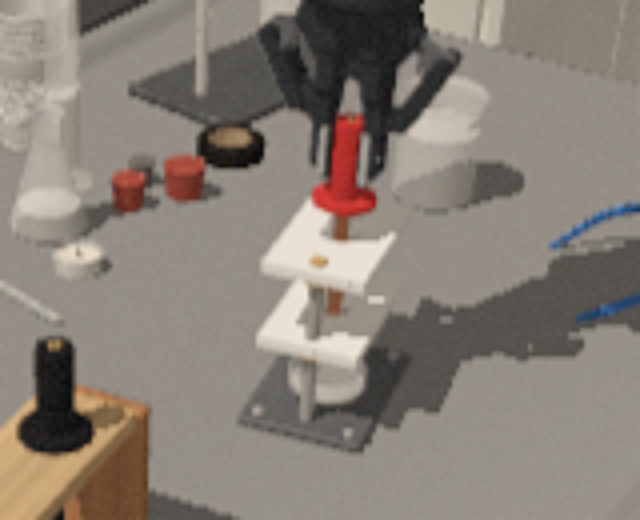

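The rod passes through both plates (crop 340,230 and 333,300) with no contact force. The collar at (345,198) is about 23 mm above the plate, so I'm lowering it the rest of the way.

```bash
python3 -m inch '[0,0,-0.006,0,0,0,-1, 0,0,-0.006,0,0,0,-1, 0,0,-0.005,0,0,0,-1, 0,0,-0.004,0,0,0,-1, 0,0,0,0,0,0,-1, 0,0,0,0,0,0,-1, 0,0,0,0,0,0,-1]'
```

```text
clock: 8.73
tool_pos: [0.5346, -0.1793, 0.1724]
eef_rot: [3.141, 0.0, 1.714]
contact_force: [0.9, -0.6, -0.9]
opening: 0.242
finger_force: 58.8
```

```bash
python3 -m inch '[0,0,-0.001,0,0,0,-1, 0,0,-0.001,0,0,0,-1, 0,0,0,0,0,0,-1, 0,0,0,0,0,0,-1]'; python3 -m inch '[0,0,0,0,0,0,-0.3, 0,0,0,0,0,0,-0.1, 0,0,0,0,0,0,0.2, 0,0,0,0,0,0,0.6, 0,0,0,0,0,0,1, 0,0,0,0,0,0,1, 0,0,0,0,0,0,1, 0,0,0,0,0,0,1, 0,0,0,0,0,0,1, 0,0,0,0,0,0,1]'
```

```text
clock: 9.07
tool_pos: [0.5344, -0.1792, 0.1703]
eef_rot: [3.142, 0.0, 1.714]
contact_force: [-0.1, -0.2, -1.1]
opening: 0.244
finger_force: 58.8
clock: 9.9
tool_pos: [0.5345, -0.1792, 0.1703]
eef_rot: [3.142, -0.0, 1.714]
contact_force: [0.2, 0.4, -0.0]
opening: 1.0
finger_force: 0.0
```

```bash
python3 -m inch '[0,0,0.005,0,0,0,1, 0,0,0.015,0,0,0,1, 0,0,0.02,0,0,0,1, 0,0,0.02,0,0,0,1, 0,0,0.02,0,0,0,1, 0,0,0.02,0,0,0,1, 0,0,0.02,0,0,0,1, 0,0,0,0,0,0,1, 0,0,0,0,0,0,1, 0,0,0,0,0,0,1]'
python3 - <<'E'
from h import *
c=optics.camera("scene"); cv2.imwrite("pics/end.png",cv2.resize(c["pixels"][90:260,170:380,::-1],None,fx=3.5,fy=3.5))
p=pts(c,spotter.masks_of("scene","electrode_red")[0]["region"])
for lo in(.135,.15,.17,.19):
    q=p[abs(p[:,2]-lo)<.006]; print(lo,len(q),(q.min(0)+q.max(0))/2,np.median(q,0)) if len(q) else 0
E
```

```text
clock: 10.73
tool_pos: [0.5341, -0.179, 0.2897]
eef_rot: [-3.141, -0.001, 1.714]
contact_force: [0.2, -0.2, -0.2]
opening: 1.001
finger_force: 0.0
0.135 85 [ 0.53409098 -0.17811607  0.13628262] [ 0.52988628 -0.17172671  0.13564874]
0.15 31 [ 0.53420983 -0.1767139   0.15036076] [ 0.52981769 -0.17269041  0.14965255]
0.17 34 [ 0.53369885 -0.17376855  0.16988725] [ 0.53105049 -0.17149315  0.17062542]
0.19 35 [ 0.53264659 -0.17670611  0.18872789] [ 0.5324513  -0.17379893  0.19017038]
```

View pics/end.png

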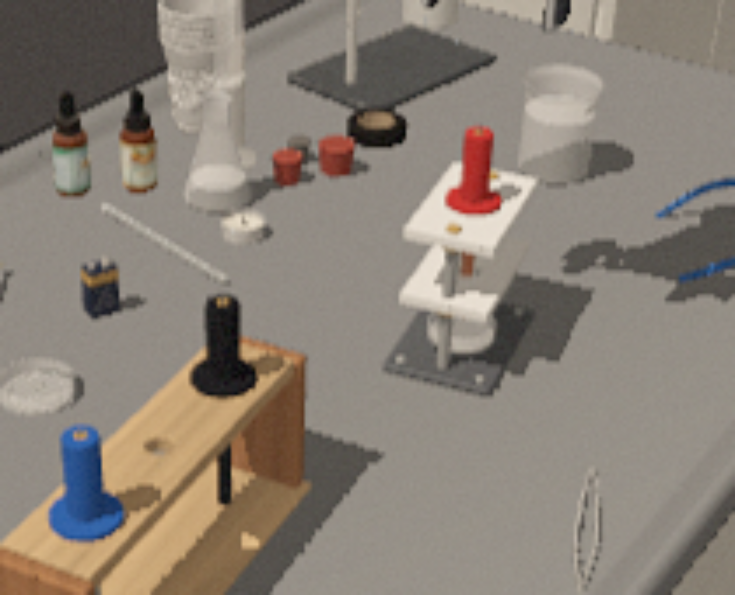

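The red electrode's collar (crop 473,200) sits flat on the upper plate and the electrode is upright. The rod shows below at (467,262), and the gripper is clear. Black (224,380) and blue (87,515) are still in the rack.

```bash
python3 -c "from bench import bot; print(bot.job_done())"
```

```text
the job is handed in; nothing more can be done
None
```

The red electrode is released and hangs upright through both guide plates with its collar on the upper plate, black and blue still stand in the rack, and the job was handed in at about 11 s (no verdict was returned).

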